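# Fold out the crank handle and index the casting to the probe

## Robot

A 6-joint arm with a two-finger parallel gripper is mounted at the origin on the work surface. World frame = base frame: x ahead of the robot, y to its left, z up, the work surface at z = 0. Lengths are in m, angles in rad, forces in N, time in s.
With the tool pointing down it reaches from about 0.275 to 0.825 m from the base axis. Payload 4.9 kg.
Tool frame: the origin (TCP) lies on the centre line of the jaws, within the pads' length; the fingertips stand 17 mm ahead of it and the grasp point (between the pads) lies 2 mm behind it (manip.tip_reach is the distance from the TCP to the fingertips, in m); z points along the fingers, y is the line along which they close (so a half turn about z gives the same grasp; the last joint's range is limited). The gripper opens to 85 mm and grips with 20 to 120 N. Pads are 22 mm wide; open, the fingers measure 114 mm over their backs; the gripper's body (76 mm by 85 mm) begins 54 mm behind the grasp point. The pads swing forward as they close: fully open they stand 13 mm farther back than shut.
Start: joints at [0.973, 0.326, -0.193, 1.052, 0, 1.437], TCP at [0.246, 0.492, 0.21] pointing down, gripper open.
Joint ranges: [-2.65, 2.65], [-0.97, 1.79], [-1.3, 1.35], [-1.93, 2.1], [-1.47, 1.37], [-3.14, 3.14]. Speed limits (rad/s): [2.57, 2.57, 3.14, 3.14, 3.14, 3.14].

## Interface

Orientations are given as a unit quaternion [w, x, y, z].
In Python, from bench import readout, optics, manip, nets gives the robot as it stands.
- The arm moves only by the tool play_rows, never from a script. Its argument "deltas" is a list of rows, each an object with "travel": the shift along the world's x, y, z in m, a list of three; "dr": the turn, a rotation vector about the world's x, y, z in rad, a list of three. In form: [{"travel": [dx, dy, dz], "dr": [wx, wy, wz]}, ...]. A call has 1 to 5 rows; each row shifts and turns the commanded pose from where the row before left it; what a row does not reach is not made up. A row lasts 1/12 s, in which the tool goes at most 41.7 mm and 7.16 degrees, less where a joint would pass 70% of its speed; a pose out of reach is approached as far as the arm can. A call with a gripper value outside its range is refused whole. "jaw" is the opening, from -1 (shut) to 1 (fully open), set as the call begins (left out, the last holds). The fingers move at their own pace and stop on an object; the grip force is fixed at half the most. Time passes only in rows, so rows that do not move let the fingers close. It gives the time, the measured TCP pose, the force, the opening and the grip force at its end, in the units of the state.
- readout.get_state(): the state, without advancing time (a new reading comes with each control period).
- optics.grab_frame(name): name is "scene" or "top"; returns a dict with "pixels" (480x640x3 uint8, red, green, blue), "K" (3x3 intrinsics, pixels), "R" (3x3) and "t" (3): a world point X has camera coordinates R X + t. Camera axes: x right, y down, z forward; pixel columns grow to the right and rows downward; lengths in m; the calibration is good to about 2 mm. A picture is of the moment at which its call begins. There is no depth.
- manip.hand_in(): hands the job in; it is judged then, once.
Trained networks look in a picture, given as the dict that the camera call returned (one of the last four; its "shot" number tells which), for a name from the list of things; names that differ only in an ending like _2 or _b are one class to them, and where a whole thing is asked for, a point or a joint stands for the part that bears it (a point fixed in the world has none). Each returns a list of dicts, best first, with "conf" (0 to 1); they miss things now and then, are a little off and sometimes report something else, mostly with a low value. They report only what shows in the picture. A call takes as long as a camera call.
- nets.look_for(picture, thing): "uv" ([column, row] in pixels, amid what is visible of it).
The state is a dict: "time_s": time; "joints": joint angles; "qd": joint speeds; "effort": joint torques, N m; "ee_pos": TCP position; "ee_rot": TCP orientation; "force": force on the tool from outside, world axes, zero at the start; "ft_torque": the same for the moment, N m; "grip_width": finger opening in m; "finger_force": force on a finger pad.
Only numpy, scipy, OpenCV 4.12 (cv2) and the standard library are available. Lean on these libraries where they do the work, as an engineer would, in place of code of your own. Each camera call takes 0.05 s, during which the arm holds its last target. There are 200 camera calls.

## Task

Fold the orange crank handle on the sloping gearbox fully out, so that it stands square to the crank arm; only then turn the crank by it, clockwise, until the casting's red port on the turntable points straight at the probe pin, and let go with the handle left out. Do not touch the turntable or the casting, and leave the other things on the bench where they are.

Things in the scene. Friction and masses are not known exactly. Their poses are not given: they have to be found in the camera images.
- fixture: Fixture bolted to the bench: base plate 290 x 520 x 15 mm (x -100..190, y -175..345), green gearbox with a crank on a face sloping 40 degrees down to the robot, turntable to its left (axis at x 30, y 245). Origin on the bench below the hub centre, which is 115 mm up; x away from the robot, y left. The crank axis leans 40 degrees from vertical to the robot: (-0.643, 0, 0.766).
- light_bar (a point): Middle of the underside of the fixed light bar above the crank, 345 mm above the bench; bar 30 (fixture x) by 320 (y) by 18 mm, on 14 mm posts 145 mm to either side. It blocks a gripper pointing straight down at the hub or at the handle at the top of its circle: come in leaning, along the crank axis.
- crank_hub (a point): Hub centre on the outer face of the crank arm; turns with the crank: z outward along the axis, x along the arm to the fold pivot, y the pivot's axis. Arm 22 mm wide, 10 thick, from x -15 to 60 mm; green face 22 mm below. Fold pivot at x 50, z 20 mm, between cheeks 18 mm long (x), 28 mm over their outsides, 28 mm high.
- crank (a joint): Crank angle (rad), counter-clockwise positive seen facing the slope; 0 = arm pointing up the slope, away from the robot. Starts at 1.0 to 2.8 (arm to the left or low). Geared: turntable angle = half the crank angle, same sense. Stops at -1.8 and 3.5. Needs about 0.12 N m and stays where it is left.
- handle_fold (a joint): Fold of the crank handle (rad): about 0 = folded, lying back along the arm over the hub; 1.571 (stop) = fully out, parallel to the crank axis. Swings about the fold pivot, its free end rising from the arm over the hub. About 0.12 N m of friction holds it wherever it is left.
- handle_grip (a point): Point on the axis of the orange handle sleeve, 55 mm from the fold pivot. Sleeve: 16 mm diameter, from 13 to 77 mm from the pivot, spins freely about its own axis. -x points from pivot to free end, y along the pivot axis. Folded, 12 mm is clear between sleeve and arm.
- turntable (a joint): Turntable angle (rad), counter-clockwise positive seen from above; 0 = red port points straight at the probe. Starts at half the crank angle (0.5 to 1.4), so it must come back clockwise. Driven by the crank.
- casting: Steel turntable (disc 170 mm diameter, 12 thick, top 74 mm above the bench) with the grey flanged casting fixed on it (76 mm high, 116 mm diameter, red-flanged side port). Origin at the centre of the disc's underside, x along the port. Do not touch.
- port (a point): Centre of the face of the red port flange (42 mm diameter), 74 mm from the turntable axis, 112 mm above the bench.
- probe_tip (a point): Tip of the steel probe pin (8 mm thick) on the blue block at the turntable's far side, 90 mm from the turntable axis, 112 mm above the bench.
- grinder: yellow pencil-type grinder lying on its side along its x axis, about 220 long, 36 thick; origin under the middle of its body (sizes in mm; leave it alone).
- spare_casting: spare round grey flanged casting standing upright, diameter 110, height 92; origin at the centre of its underside (sizes in mm; leave it alone).
- bushing: loose brass bushing, outside diameter 28, height 22, standing on the fixture's base plate towards the robot; origin at the centre of its underside (sizes in mm; leave it alone).
- screwdriver: screwdriver lying on the bench; origin at its underside (sizes in mm; leave it alone).
- gauge_block: steel block 50 x 30 x 20 on the fixture's base plate behind the gearbox; origin at the centre of its underside (sizes in mm; leave it alone).

How it is judged:
By the outcome, as a careful person would: the job done as asked, in the order asked, and still so for the second after the job is handed in, with the robot touching nothing.
It also fails if it takes over 58 s, if anything falls off the work surface, if the arm or the gripper's body presses on something with over 40 N, if the wrist force passes 120 N, or if a joint passes its speed limit or range.

## Working session

There is one attempt and no reset: what is moved stays moved. The work goes in short steps, Python scripts to look and compute and a tool call to move; the robot and the scene stay as the last step left them, time stands still between calls to the robot, and variables do not carry over. Pictures are saved under pics/ and viewed, at most 10 in all, crops included, and the job is handed in when it is done.

Besides the shell and the picture viewer there is one more tool, called after "Request:" by a JSON object that holds its "fn" and its "kwargs". play_rows: Moves the arm, as the interface text tells. Its arguments: {"type":"object","properties":{"deltas":{"type":"array","items":{"type":"object","properties":{"travel":{"type":"array","items":{"type":"number"}},"dr":{"type":"array","items":{"type":"number"}}}}},"jaw":{"type":"number"}},"required":["deltas"]}

```bash
mkdir -p pics; ls
cat > h.py <<'E'
import numpy as np, cv2
from bench import readout, optics, manip, nets
def save(n,p): cv2.imwrite('pics/'+n+'.png',cv2.cvtColor(p['pixels'],cv2.COLOR_RGB2BGR))
def ray(p,uv):
    K,R,t=map(np.array,(p['K'],p['R'],p['t'])); d=R.T@np.linalg.solve(K,[uv[0],uv[1],1]); return -R.T@t,d/np.linalg.norm(d)
def tri(ps,uvs):
    A=np.zeros((3,3));b=np.zeros(3)
    for p,uv in zip(ps,uvs):
        c,d=ray(p,uv);M=np.eye(3)-np.outer(d,d);A+=M;b+=M@c
    return np.linalg.solve(A,b)
def proj(p,X):
    K,R,t=map(np.array,(p['K'],p['R'],p['t'])); c=R@np.asarray(X,float)+t; c=K@c; return c[:2]/c[2]
E
python3 - <<'E'
from h import *
s=readout.get_state(); print({k:np.round(v,3).tolist() for k,v in s.items()}, manip.tip_reach)
P={n:optics.grab_frame(n) for n in('scene','top')}
for n,p in P.items(): save(n+'0',p); print(n,np.round(ray(p,(320,240)),3).tolist(),p['K'][0][0])
for t in ['fixture','light_bar','crank_hub','handle_grip','port','probe_tip','casting','grinder','spare_casting','bushing','screwdriver','gauge_block']:
    r={n:nets.look_for(p,t) for n,p in P.items()}
    print(t,{n:[(np.round(x['uv']).tolist(),round(x['conf'],2)) for x in v[:2]] for n,v in r.items()}, np.round(tri([P[n] for n in r if r[n]],[r[n][0]['uv'] for n in r if r[n]]),3) if all(r.values()) else '')
E
```

```text
pics
{'time_s': 0.0, 'joints': [0.973, 0.327, -0.194, 1.052, -0.0, 1.437], 'qd': [-0.0, 0.001, 0.001, -0.001, -0.001, 0.001], 'effort': [0.001, -44.34, 26.244, 0.015, -0.0, -0.0], 'ee_pos': [0.246, 0.491, 0.209], 'ee_rot': [-0.0, 0.23, 0.973, -0.001], 'force': [0.109, -0.256, -0.116], 'ft_torque': [0.016, -0.047, 0.022], 'finger_force': 0.0, 'grip_width': 0.085} 0.017
scene [[1.26, -0.131, 1.046], [-0.628, 0.123, -0.769]] 446.354693114938
top [[0.326, 0.015, 1.596], [0.163, -0.022, -0.986]] 466.8273145189548
fixture {'scene': [([318.0, 298.0], 0.86), ([291.0, 261.0], 0.26)], 'top': [([314.0, 229.0], 0.89)]} [ 0.623 -0.007  0.022]
light_bar {'scene': [([382.0, 276.0], 0.72), ([312.0, 297.0], 0.68)], 'top': [([316.0, 230.0], 0.8), ([465.0, 291.0], 0.6)]} [0.629 0.07  0.121]
crank_hub {'scene': [], 'top': [([338.0, 242.0], 0.74), ([374.0, 208.0], 0.5)]} 
handle_grip {'scene': [], 'top': [([318.0, 232.0], 0.75)]} 
port {'scene': [([381.0, 276.0], 0.62)], 'top': [([268.0, 227.0], 0.88)]} [0.624 0.154 0.076]
probe_tip {'scene': [([312.0, 299.0], 0.97), ([380.0, 275.0], 0.71)], 'top': [([318.0, 231.0], 0.9), ([268.0, 229.0], 0.19)]} [ 0.618 -0.021  0.018]
casting {'scene': [([380.0, 278.0], 0.78)], 'top': [([265.0, 231.0], 0.74)]} [0.614 0.161 0.055]
grinder {'scene': [([439.0, 197.0], 0.83)], 'top': [([186.0, 320.0], 0.57)]} [0.327 0.439 0.019]
spare_casting {'scene': [([488.0, 243.0], 0.75)], 'top': [([172.0, 247.0], 0.65)]} [0.567 0.479 0.062]
bushing {'scene': [([330.0, 268.0], 0.51)], 'top': [([300.0, 254.0], 0.37)]} [0.537 0.044 0.032]
screwdriver {'scene': [([140.0, 270.0], 0.6)], 'top': [([462.0, 290.0], 0.83)]} [ 0.406 -0.499  0.003]
gauge_block {'scene': [([247.0, 339.0], 0.67), ([484.0, 243.0], 0.41)], 'top': [([375.0, 210.0], 0.7), ([266.0, 231.0], 0.47)]} [ 0.693 -0.215  0.007]
```

View pics/scene0.png

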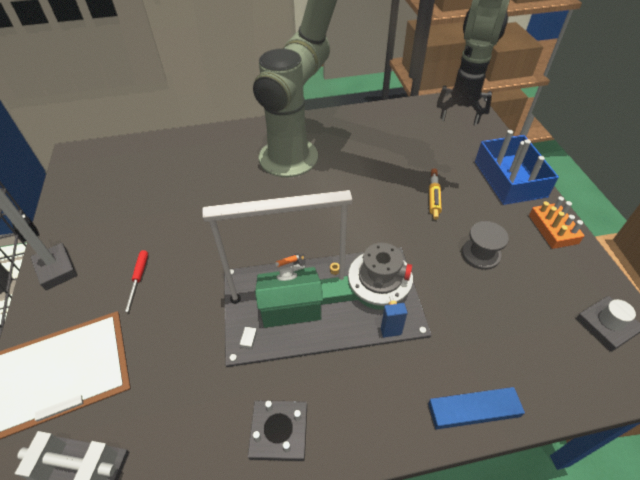

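View pics/top0.png

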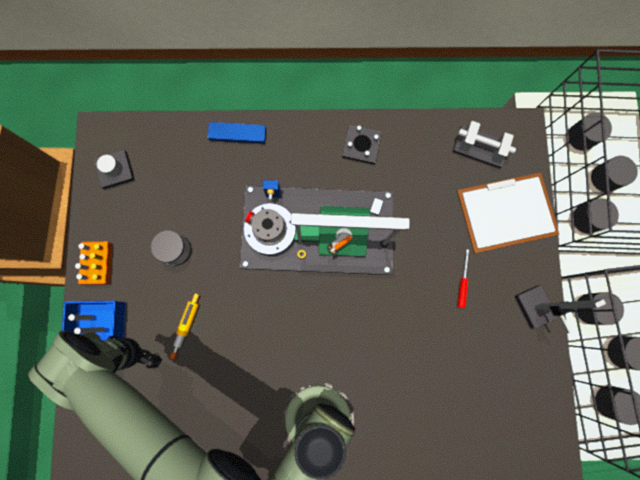

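The scene view has the gearbox at about (290,295), with the orange handle at (288,261) and the red port at (407,271). The top view has the plate spanning (241..395, 187..274), with the handle at (340,243) and the port at (250,216). I'll enlarge the fixture.

Run:
```python
import cv2,numpy as np
a=cv2.imread('pics/scene0.png')[185:365,200:440]; b=cv2.imread('pics/top0.png')[175:285,232:412]
cv2.imwrite('pics/sc.png',cv2.resize(a,None,fx=3.3333,fy=3.3333,interpolation=cv2.INTER_CUBIC))
cv2.imwrite('pics/tc.png',cv2.resize(b,None,fx=4.4444,fy=4.4444,interpolation=cv2.INTER_CUBIC))
```

```text
(no output)
```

View pics/sc.png

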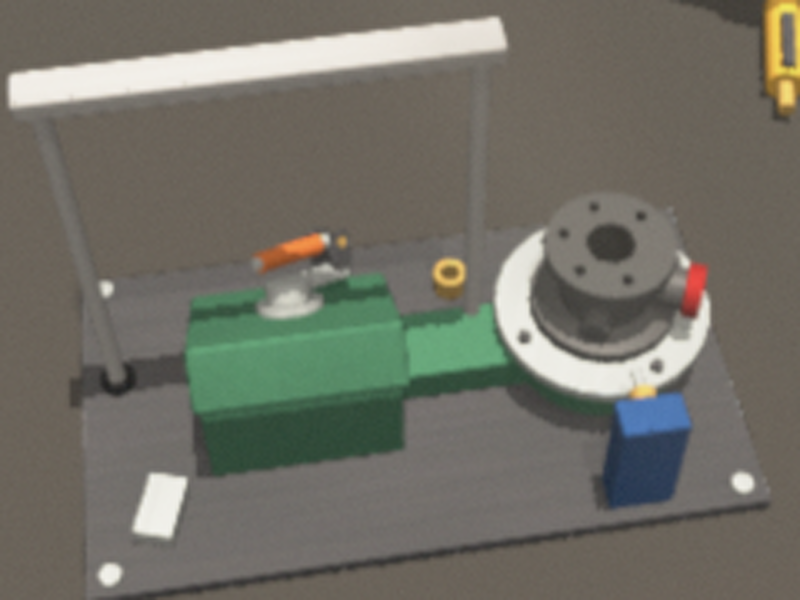

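View pics/tc.png

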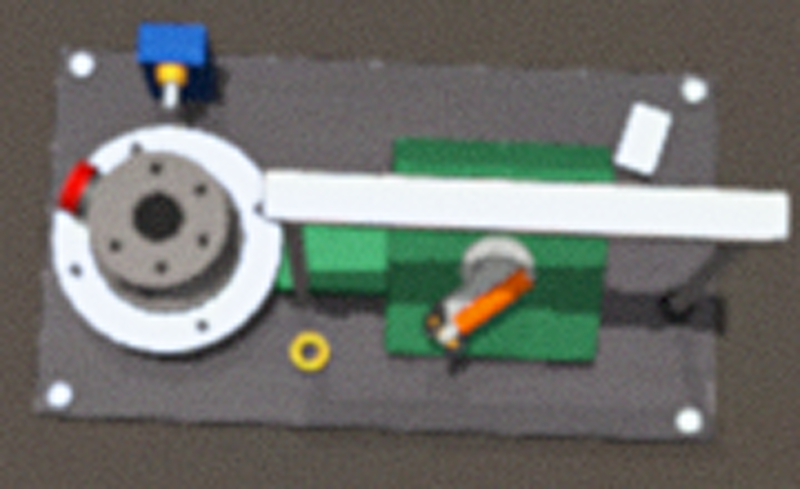

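The crops show the probe on the fixture's +x side, the port at 78,187 in the top crop, the pivot low-left at 440,325, and the handle's free end over the hub at 525,275. Next I'll fit the fixture pose and crank angle.

```bash
cat >> h.py <<'E'
from scipy.optimize import least_squares
def Rz(a): c,s=np.cos(a),np.sin(a); return np.array([[c,-s,0],[s,c,0],[0,0,1]])
N=np.array([-.6428,0,.766]);U=np.array([.766,0,.6428]);Y=np.array([0,1.,0]);H=np.array([0,0,.115])
def arm(phi): return np.cos(phi)*U+np.sin(phi)*Y
def pivot(phi): return H+.05*arm(phi)+.02*N
def grip(phi,f,d=.055): return pivot(phi)+d*(-np.cos(f)*arm(phi)+np.sin(f)*N)
def port(phi): return np.array([.03+.074*np.cos(phi/2),.245+.074*np.sin(phi/2),.112])
def W(fx,X): return Rz(fx[2])@np.asarray(X)+[fx[0],fx[1],0]
def blob(p,lo,hi):
    h=cv2.cvtColor(p['pixels'],cv2.COLOR_RGB2HSV);m=cv2.inRange(h,lo,hi)
    return m
E
python3 - <<'E'
from h import *
P={n:optics.grab_frame(n) for n in('scene','top')}
o=[]
T=lambda a,b:(a/4.4444+232-.4,b/4.4444+175-.4)
S=lambda a,b:(a/3.3333+200-.35,b/3.3333+185-.35)
C={'fl':(.19,.345,.015),'fr':(.19,-.175,.015),'nr':(-.1,-.175,.015),'nl':(-.1,.345,.015),'bore':(.03,.245,.15),'probe':(.12,.245,.112)}
t={'fl':T(62,47),'fr':T(716,80),'nr':T(714,438),'nl':T(36,412),'bore':T(158,215),'probe':T(168,106)}
s={'fl':S(768,490),'fr':S(88,594),'nr':S(82,285),'nl':S(672,210),'bore':S(610,242)}
L=[('top',k,v) for k,v in t.items()]+[('scene',k,v) for k,v in s.items()]
f=lambda q:np.concatenate([proj(P[n],W(q,C[k]))-v for n,k,v in L])
r=least_squares(f,[.6,-.06,0],loss='soft_l1');fx=r.x;print('fx',fx.round(4));print([(n,k,f(fx)[2*i:2*i+2].round(1).tolist()) for i,(n,k,v) in enumerate(L)])
np.save('fx.npy',fx)
hub=T(498,258);
obs=[]
for n,p in P.items():
    h=cv2.cvtColor(p['pixels'],cv2.COLOR_RGB2HSV)
    for nm,lo,hi,c in(('port',(0,170,90),(5,255,255),W(fx,port(2))),('grip',(6,170,90),(18,255,255),W(fx,grip(2.3,.3)))):
        m=cv2.inRange(h,lo,hi);u=proj(p,c).astype(int);M=np.zeros_like(m);M[u[1]-22:u[1]+22,u[0]-22:u[0]+22]=1;m=m*M
        ys,xs=np.nonzero(m);print(n,nm,len(xs),xs.mean() if len(xs) else 0,ys.mean() if len(xs) else 0,xs.min(),xs.max(),ys.min(),ys.max(),u)
        obs.append((n,nm,(xs.mean(),ys.mean())))
def g(q):
    e=[]
    for n,nm,uv in obs:
        X=port(q[0])-np.array([np.cos(q[0]/2),np.sin(q[0]/2),0])*.004 if nm=='port' else grip(q[0],q[1],.045)
        e.append(proj(P[n],W(fx,X))-uv)
    e.append(.5*(proj(P['top'],W(fx,pivot(q[0])))-T(440,325)))
    return np.concatenate(e)
for q0 in([2.3,.2],[1.5,.2],[2.7,.2]):
    r=least_squares(g,q0,loss='soft_l1');print(r.x.round(3),r.cost.round(2),g(r.x).round(1))
q=r.x
for n in P: print(n,[ (k,proj(P[n],W(fx,X)).round(1)) for k,X in(('hub',H),('piv',pivot(q[0])),('tip',grip(*q,.08)))])
print('hub,piv,grip world',W(fx,H).round(3),W(fx,pivot(q[0])).round(3),W(fx,grip(*q)).round(3), 'tophub',hub)
E
```

```text
fx [ 0.5748 -0.0906 -0.0617]
[('top', 'fl', [-1.5, -0.0]), ('top', 'fr', [-0.2, -0.6]), ('top', 'nr', [-1.2, 1.4]), ('top', 'nl', [-1.6, 0.5]), ('top', 'bore', [-1.0, 0.6]), ('top', 'probe', [-0.4, 0.5]), ('scene', 'fl', [0.2, 3.8]), ('scene', 'fr', [-2.3, 1.7]), ('scene', 'nr', [-1.1, -0.9]), ('scene', 'nl', [-0.8, -0.2]), ('scene', 'bore', [-0.7, 1.1])]
scene port 38 408.10526315789474 269.6578947368421 406 410 265 275 [408 276]
scene grip 79 287.4810126582278 259.9873417721519 279 295 256 264 [282 255]
top port 41 248.6341463414634 216.21951219512195 246 252 212 221 [248 213]
top grip 88 342.5681818181818 242.54545454545453 335 351 236 249 [343 243]
[2.32  0.051] 5.02 [-0.4  3.2 -2.1  0.2 -0.6  0.4 -0.9  0.2  0.1  1.2]
[2.32  0.051] 5.02 [-0.4  3.2 -2.1  0.2 -0.6  0.4 -0.9  0.2  0.1  1.2]
[2.32  0.051] 5.02 [-0.4  3.2 -2.1  0.2 -0.6  0.4 -0.9  0.2  0.1  1.2]
scene [('hub', array([285., 269.])), ('piv', array([297.5, 257. ])), ('tip', array([275.4, 262.7]))]
top [('hub', array([342.7, 238.3])), ('piv', array([330.8, 250.1])), ('tip', array([350.3, 236.9]))]
hub,piv,grip world [ 0.575 -0.091  0.115] [ 0.538 -0.052  0.108] [ 0.563 -0.093  0.135] tophub (343.65112051120514, 232.65058050580504)
```

```bash
cat >> h.py <<'E'
from scipy.spatial.transform import Rotation as Ro
def tgt(fx,phi,f,d,off=0.,lean=0.,flip=1,sgn=1):
    """TCP target: on handle at d from pivot, shifted off along N; tool z=-N, y=+-b"""
    a=arm(phi);b=np.cross(N,a);z=-N;y=-b*sgn;x=np.cross(y,z)
    R=Rz(fx[2])@np.c_[x,y,z]
    return W(fx,grip(phi,f,d)+off*N),R
def rel(R1):
    s=readout.get_state();q=s['ee_rot'];R0=Ro.from_quat([q[1],q[2],q[3],q[0]])
    return np.array(s['ee_pos']),(Ro.from_matrix(R1)*R0.inv()).as_rotvec(),s
E
python3 - <<'E'
from h import *
P={n:optics.grab_frame(n) for n in('scene','top')};fx=np.load('fx.npy')
A=[P['scene'],P['top']]
e1=tri(A,[(294.7,256.3),(335.3,248.7)]);e2=tri(A,[(279.3,263.3),(350.7,236.3)]);c=tri(A,[(287.5,260),(342.6,242.5)])
print(e1.round(3),e2.round(3),np.linalg.norm(e1-e2),c.round(3))
print('model',W(fx,grip(2.32,.05,.013)).round(3),W(fx,grip(2.32,.05,.077)).round(3))
d=Rz(fx[2]).T@(e2-e1);d/=np.linalg.norm(d);print('dir in U,Y,N',d@U,d@Y,d@N)
for uv in [(57/1,0)]:pass
S=lambda a,b:(a/3.3333+199.65,b/3.3333+184.65);T=lambda a,b:(a/4.4444+231.6,b/4.4444+174.6)
l=tri(A,[S(497,20),T(266,172)]);r=tri(A,[S(8,76),T(786,192)])
for x in(l,r): print('bar far-top corner?',(Rz(fx[2]).T@(x-[fx[0],fx[1],0])).round(3))
for off in(.1,.004):
    p,R=tgt(fx,2.32,.05,.062,off);p0,rv,s=rel(R);print(p.round(4),(p-p0).round(4),rv.round(3),np.linalg.norm(rv))
print(R.round(3))
E
```

```text
[ 0.541 -0.063  0.118] [ 0.576 -0.108  0.146] 0.06407537093735748 [ 0.559 -0.085  0.131]
model [ 0.544 -0.061  0.115] [ 0.572 -0.11   0.145]
dir in U,Y,N 0.7302370795268095 -0.6818310117167059 -0.04280616768618586
bar far-top corner? [0.015 0.154 0.385]
bar far-top corner? [ 0.017 -0.155  0.385]
[ 0.5015 -0.0948  0.2145] [ 0.2555 -0.5867  0.0043] [ 0.104 -0.695 -0.402] 0.8100768913730547
[ 0.5631 -0.0986  0.141 ] [ 0.3171 -0.5905 -0.0692] [ 0.104 -0.695 -0.402] 0.8100768913730547
[[-0.475  0.602  0.642]
 [ 0.763  0.645 -0.04 ]
 [-0.438  0.471 -0.766]]
```

Request:
{"fn": "play_rows", "kwargs": {"deltas": [{"travel":[0,0,0.04],"dr":[0,0,0]},{"travel":[0,0,0.04],"dr":[0,0,0]},{"travel":[0,0,0.036],"dr":[0,0,0]},{"travel":[0.016,-0.0367,0],"dr":[0,0,0]},{"travel":[0.016,-0.0367,0],"dr":[0,0,0]}], "jaw": 0.1}}

```text
time_s: 1.92
ee_pos: [0.2792, 0.4203, 0.3289]
ee_rot: [0.002, 0.228, 0.974, 0.003]
force: [1.7, -0.3, -1.7]
grip_width: 0.0468
finger_force: 0.0
```

Request:
{"fn": "play_rows", "kwargs": {"deltas": [{"travel":[0.016,-0.0367,0],"dr":[0.0104,-0.0695,-0.0402]},{"travel":[0.016,-0.0367,0],"dr":[0.0104,-0.0695,-0.0402]},{"travel":[0.016,-0.0367,0],"dr":[0.0104,-0.0695,-0.0402]},{"travel":[0.016,-0.0367,0],"dr":[0.0104,-0.0695,-0.0402]},{"travel":[0.016,-0.0367,0],"dr":[0.0104,-0.0695,-0.0402]}]}}

```text
time_s: 2.33
ee_pos: [0.3584, 0.2334, 0.3266]
ee_rot: [0.164, 0.323, 0.93, 0.066]
force: [0.5, 0.4, -0.5]
grip_width: 0.0466
finger_force: 0.0
```

Request:
{"fn": "play_rows", "kwargs": {"deltas": [{"travel":[0.016,-0.0367,0],"dr":[0.0104,-0.0695,-0.0402]},{"travel":[0.016,-0.0367,0],"dr":[0.0104,-0.0695,-0.0402]},{"travel":[0.016,-0.0367,0],"dr":[0.0104,-0.0695,-0.0402]},{"travel":[0.016,-0.0367,0],"dr":[0.0104,-0.0695,-0.0402]},{"travel":[0.016,-0.0367,0],"dr":[0.0104,-0.0695,-0.0402]}]}}

```text
time_s: 2.75
ee_pos: [0.4382, 0.0502, 0.3272]
ee_rot: [0.32, 0.401, 0.849, 0.128]
force: [1.0, -0.6, 0.4]
grip_width: 0.0469
finger_force: 0.0
```

Request:
{"fn": "play_rows", "kwargs": {"deltas": [{"travel":[0.016,-0.0367,0],"dr":[0,0,0]},{"travel":[0.016,-0.0367,0],"dr":[0,0,0]},{"travel":[0.016,-0.0367,0],"dr":[0,0,0]},{"travel":[0.016,-0.0367,0],"dr":[0,0,0]},{"travel":[0,0,0],"dr":[0,0,0]}]}}

```text
time_s: 3.17
ee_pos: [0.504, -0.1031, 0.3274]
ee_rot: [0.319, 0.405, 0.847, 0.124]
force: [0.8, 0.4, 1.4]
grip_width: 0.0469
finger_force: 0.0
```

Run:
```python
from h import *
fx=np.load('fx.npy')
for off in(.1,.004):
    p,R=tgt(fx,2.34,.04,.062,off);p0,rv,s=rel(R);print(p.round(4),(p-p0).round(4),rv.round(3))
print(np.round(s['joints'],2))
```

```text
[ 0.5021 -0.0947  0.2142] [-0.0019  0.0084 -0.1132] [-0.01   0.002  0.025]
[ 0.5637 -0.0985  0.1406] [ 0.0597  0.0046 -0.1868] [-0.01   0.002  0.025]
[-0.53 -0.31 -0.79  0.44  0.29  0.46]
```

Request:
{"fn": "play_rows", "kwargs": {"deltas": [{"travel":[-0.0005,0.002,-0.0283],"dr":[-0.005,0,0.012]},{"travel":[-0.0005,0.002,-0.0283],"dr":[-0.005,0,0.012]},{"travel":[-0.0005,0.002,-0.0283],"dr":[0,0,0]},{"travel":[-0.0005,0.002,-0.0283],"dr":[0,0,0]},{"travel":[0.0154,-0.001,-0.0184],"dr":[0,0,0]}]}}

```text
time_s: 3.58
ee_pos: [0.5116, -0.0865, 0.1907]
ee_rot: [0.315, 0.391, 0.855, 0.126]
force: [-0.2, -0.5, -0.2]
grip_width: 0.0468
finger_force: 0.0
```

Request:
{"fn": "play_rows", "kwargs": {"deltas": [{"travel":[0.0154,-0.001,-0.0184],"dr":[0,0,0]},{"travel":[0,0,0],"dr":[0,0,0]}]}}

```text
time_s: 3.75
ee_pos: [0.5306, -0.0885, 0.1726]
ee_rot: [0.316, 0.39, 0.856, 0.127]
force: [0.3, -0.3, 0.0]
grip_width: 0.0472
finger_force: 0.0
```

Run:
```python
from h import *
fx=np.load('fx.npy')
for off in(.004,):
    p,R=tgt(fx,2.34,.04,.062,off);p0,rv,s=rel(R);print(p.round(4),(p-p0).round(4),rv.round(3))
ims=[]
for n,c in(('scene',(285,255)),('top',(342,240))):
    f=optics.grab_frame(n);i=cv2.cvtColor(f['pixels'],cv2.COLOR_RGB2BGR)[c[1]-50:c[1]+50,c[0]-33:c[0]+33];ims.append(cv2.resize(i,None,fx=6,fy=6,interpolation=cv2.INTER_CUBIC))
cv2.imwrite('pics/a.png',np.hstack(ims))
```

```text
[ 0.5637 -0.0985  0.1406] [ 0.0331 -0.0099 -0.032 ] [-0.005 -0.004 -0.01 ]
```

View pics/a.png

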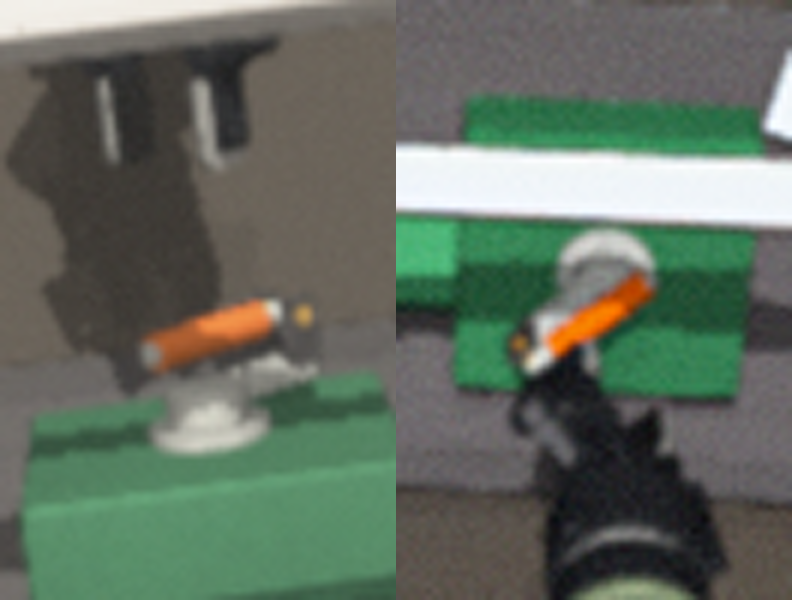

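The left half (scene view) shows the fingers open above and in front of the still-folded handle. The right half (top view) shows the gripper lined up across the sleeve, so I'll go down.

Request:
{"fn": "play_rows", "kwargs": {"deltas": [{"travel":[0,-0.009,0],"dr":[-0.005,-0.004,-0.01]},{"travel":[0.009,-0.0003,-0.009],"dr":[0,0,0]},{"travel":[0.009,-0.0003,-0.009],"dr":[0,0,0]},{"travel":[0,0,0],"dr":[0,0,0]}]}}

```text
time_s: 4.18
ee_pos: [0.5498, -0.0998, 0.1593]
ee_rot: [0.322, 0.393, 0.852, 0.123]
force: [0.1, 0.8, -0.6]
grip_width: 0.0468
finger_force: 0.0
```

Run:
```python
from h import *
fx=np.load('fx.npy')
p,R=tgt(fx,2.34,.04,.062,.004);p0,rv,s=rel(R);print(p.round(4),(p-p0).round(4),rv.round(3),R.T@(p-p0))
```

```text
[ 0.5637 -0.0985  0.1406] [ 0.0139  0.0014 -0.0186] [0.003 0.006 0.002] [0.00258593 0.00053541 0.02314562]
```

Request:
{"fn": "play_rows", "kwargs": {"deltas": [{"travel":[0.007,0.0007,-0.0095],"dr":[0,0,0]},{"travel":[0.007,0.0007,-0.0091],"dr":[0,0,0]},{"travel":[0,0,0],"dr":[0,0,0]}]}}

```text
time_s: 4.43
ee_pos: [0.563, -0.0979, 0.14]
ee_rot: [0.322, 0.393, 0.853, 0.123]
force: [-0.4, 0.4, -0.0]
grip_width: 0.0468
finger_force: 0.0
```

Request:
{"fn": "play_rows", "kwargs": {"deltas": [{"travel":[0,0,0],"dr":[0,0,0]},{"travel":[0,0,0],"dr":[0,0,0]},{"travel":[0,0,0],"dr":[0,0,0]},{"travel":[0,0,0],"dr":[0,0,0]}], "jaw": -1}}

```text
time_s: 4.77
ee_pos: [0.5629, -0.0977, 0.1405]
ee_rot: [0.322, 0.393, 0.853, 0.123]
force: [0.5, -0.3, -0.2]
grip_width: 0.0003
finger_force: 0.0
```

Run:
```python
from h import *
fx=np.load('fx.npy')
p,R=tgt(fx,2.34,.04,.062,.004);p0,rv,s=rel(R);print(p0,(p-p0).round(4),R.T@(p-p0))
print(np.diff([W(fx,grip(2.34,f,.062)) for f in (.04,.24,.44,.64,.84)],axis=0).round(4))
```

```text
[ 0.56286179 -0.0977272   0.14049816] [ 0.0008 -0.0007  0.0001] [-9.98637718e-04  4.34599382e-05  4.41848385e-04]
[[-0.0087  0.0018  0.0086]
 [-0.0095  0.0036  0.0071]
 [-0.0099  0.0052  0.0053]
 [-0.0099  0.0066  0.0033]]
```

```bash
cat > look.py <<'E'
from h import *
import sys
ims=[]
for n,c in(('scene',(288,250)),('top',(342,245))):
    f=optics.grab_frame(n);i=cv2.cvtColor(f['pixels'],cv2.COLOR_RGB2BGR)[c[1]-37:c[1]+38,c[0]-25:c[0]+25];ims.append(cv2.resize(i,None,fx=8,fy=8,interpolation=cv2.INTER_CUBIC))
    m=cv2.inRange(cv2.cvtColor(f['pixels'],cv2.COLOR_RGB2HSV),(6,170,90),(18,255,255));ys,xs=np.nonzero(m[c[1]-37:c[1]+38,c[0]-35:c[0]+35])
    print(n,len(xs),xs.mean()+c[0]-35,ys.mean()+c[1]-37, 'tcp',proj(f,readout.get_state()['ee_pos']).round(1))
cv2.imwrite('pics/%s.png'%sys.argv[1],np.hstack(ims))
E
python3 look.py b
```

```text
scene 85 287.34117647058827 259.90588235294115 tcp [280.7 259.9]
top 54 344.6296296296296 240.6111111111111 tcp [345.5 240.7]
```

View pics/b.png

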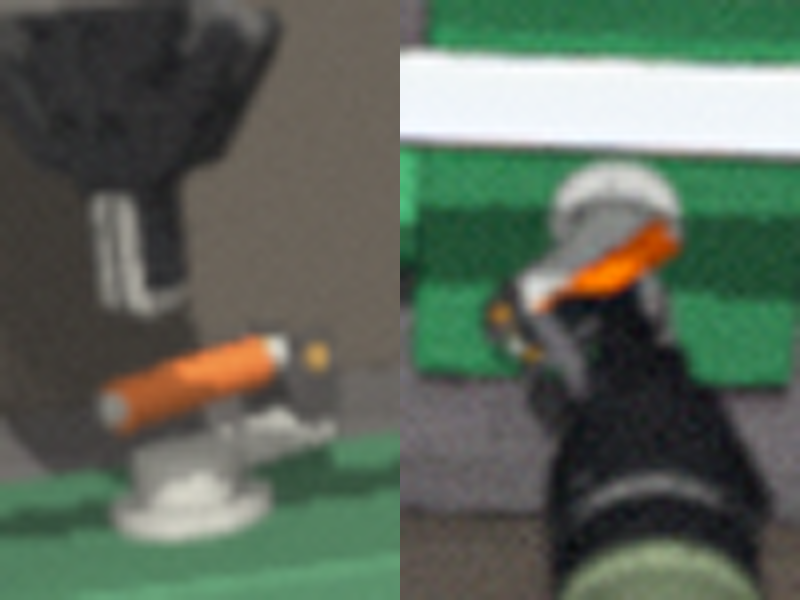

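The scene half shows the shut fingertips at about (282,250), well short of the sleeve, while the TCP should project at (281,260). I'll check the measured tool pose against the images.

Run:
```python
from h import *
fx=np.load('fx.npy')
P={n:optics.grab_frame(n) for n in('scene','top')}
s=readout.get_state();q=s['ee_rot'];R=Ro.from_quat([q[1],q[2],q[3],q[0]]).as_matrix();p=np.array(s['ee_pos'])
for k in(-.1,-.054,-.03,0,.017): print(k,[proj(P[n],p+k*R[:,2]).round(1).tolist() for n in P])
X=tri([P['scene'],P['top']],[(282.5,250.5),(343,243)]);print(X,R.T@(X-p),[proj(P[n],X) for n in P])
for x in ([.246,.491,.209],[.246,.491,.192]): print([proj(P[n],x).round(1) for n in P])
print(np.round(s['joints'],3),s['grip_width'])
```

```text
-0.1 [[276.2, 221.3], [346.6, 258.0]]
-0.054 [[278.4, 239.3], [346.1, 249.8]]
-0.03 [[279.5, 248.5], [345.8, 245.7]]
0 [[280.8, 260.0], [345.5, 240.7]]
0.017 [[281.6, 266.5], [345.3, 238.0]]
[ 0.55188899 -0.08874054  0.16308664] [ 0.00143958  0.01009149 -0.02514617] [array([282.88947761, 250.48417542]), array([343.31421675, 243.03047718])]
[array([454.7, 132.2]), array([146.3, 348.7])]
[array([453.5, 136.8]), array([148.3, 348.3])]
[-0.437  0.106 -1.039 -0.242  0.237  0.509] -0.00013906674277295293
```

Run:
```python
from h import *
ims=[]
for n,c in(('scene',(285,248)),('top',(342,250))):
    f=optics.grab_frame(n);i=cv2.cvtColor(f['pixels'],cv2.COLOR_RGB2BGR)[c[1]-25:c[1]+25,c[0]-20:c[0]+20]
    i=(255*(i/255.)**.45).astype(np.uint8);i=cv2.resize(i,None,fx=10,fy=10,interpolation=cv2.INTER_NEAREST)
    s=readout.get_state();q=s['ee_rot'];R=Ro.from_quat([q[1],q[2],q[3],q[0]]).as_matrix();p=np.array(s['ee_pos'])
    for k in(-.03,0,.017): u=proj(f,p+k*R[:,2]);cv2.circle(i,(int((u[0]-c[0]+20.5)*10),int((u[1]-c[1]+25.5)*10)),3,(255,0,255),-1)
    ims.append(i)
cv2.imwrite('pics/c.png',np.hstack(ims))
```

```text
(no output)
```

View pics/c.png

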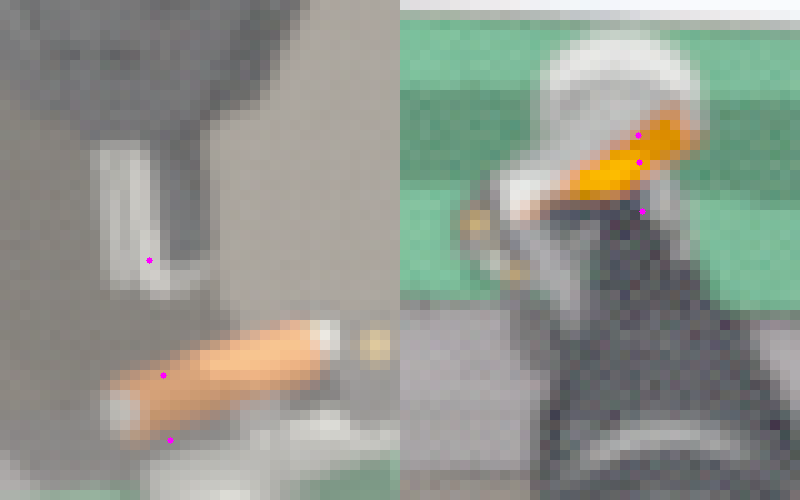

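The brightened crops show the shut fingertips at about (280,252) in scene and (344,244) in top. They sit on the tool axis but about 38 mm short of where the data puts them, so I'll open, advance by that much while watching the force, and grip.

Request:
{"fn": "play_rows", "kwargs": {"deltas": [{"travel":[0,0,0],"dr":[0,0,0]},{"travel":[0,0,0],"dr":[0,0,0]},{"travel":[0,0,0],"dr":[0,0,0]},{"travel":[0.0064,-0.0004,-0.0077],"dr":[0,0,0]},{"travel":[0,0,0],"dr":[0,0,0]}], "jaw": 0.1}}

```text
time_s: 5.48
ee_pos: [0.5696, -0.098, 0.1314]
ee_rot: [0.321, 0.393, 0.853, 0.124]
force: [-0.2, 0.4, 0.7]
grip_width: 0.0469
finger_force: 0.0
```

Request:
{"fn": "play_rows", "kwargs": {"deltas": [{"travel":[0.0064,-0.0004,-0.0077],"dr":[0,0,0]},{"travel":[0,0,0],"dr":[0,0,0]}]}}

```text
time_s: 5.65
ee_pos: [0.5758, -0.0983, 0.1235]
ee_rot: [0.321, 0.393, 0.853, 0.124]
force: [0.0, 0.7, -0.2]
grip_width: 0.047
finger_force: 0.0
```

Request:
{"fn": "play_rows", "kwargs": {"deltas": [{"travel":[0.0051,-0.0003,-0.0061],"dr":[0,0,0]},{"travel":[0,0,0],"dr":[0,0,0]}]}}

```text
time_s: 5.82
ee_pos: [0.581, -0.0986, 0.1176]
ee_rot: [0.321, 0.393, 0.853, 0.124]
force: [0.7, -0.0, -0.2]
grip_width: 0.0469
finger_force: 0.0
```

Run:
```python
from h import *
ims=[]
for n,c in(('scene',(285,248)),('top',(342,250))):
    f=optics.grab_frame(n);i=cv2.cvtColor(f['pixels'],cv2.COLOR_RGB2BGR)[c[1]-25:c[1]+25,c[0]-20:c[0]+20]
    i=(255*(i/255.)**.45).astype(np.uint8);i=cv2.resize(i,None,fx=10,fy=10,interpolation=cv2.INTER_NEAREST)
    ims.append(i)
cv2.imwrite('pics/d.png',np.hstack(ims))
```

```text
(no output)
```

View pics/d.png

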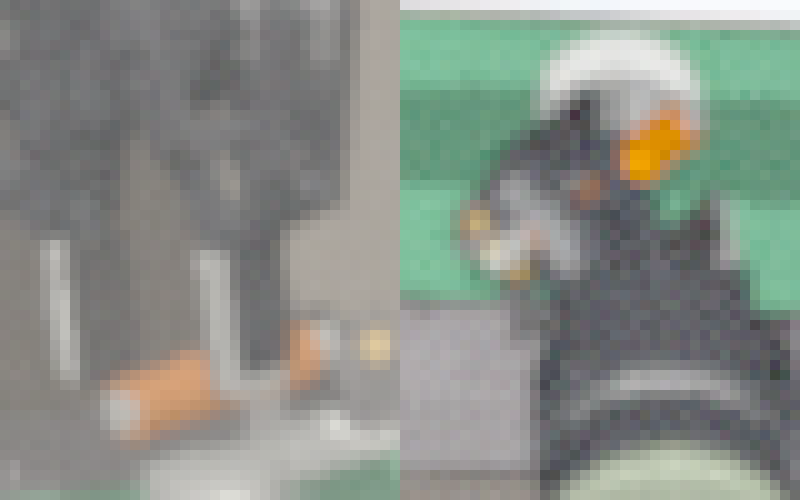

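The scene half now shows the two fingers on either side of the sleeve: the right tip at about (290,262) is in front of it and the left tip at about (273,261) is behind. They are about level with the sleeve axis, so I'll go 12 mm deeper and close.

Request:
{"fn": "play_rows", "kwargs": {"deltas": [{"travel":[0.0039,-0.0002,-0.0046],"dr":[0,0,0]},{"travel":[0.0039,-0.0002,-0.0046],"dr":[0,0,0]},{"travel":[0,0,0],"dr":[0,0,0]},{"travel":[0,0,0],"dr":[0,0,0]}]}}

```text
time_s: 6.25
ee_pos: [0.5885, -0.0989, 0.1083]
ee_rot: [0.321, 0.393, 0.853, 0.124]
force: [0.9, 0.8, 0.7]
grip_width: 0.0471
finger_force: 0.0
```

Request:
{"fn": "play_rows", "kwargs": {"deltas": [{"travel":[0,0,0],"dr":[0,0,0]},{"travel":[0,0,0],"dr":[0,0,0]},{"travel":[0,0,0],"dr":[0,0,0]},{"travel":[0,0,0],"dr":[0,0,0]}], "jaw": -1}}

```text
time_s: 6.58
ee_pos: [0.5887, -0.0987, 0.1092]
ee_rot: [0.321, 0.393, 0.853, 0.124]
force: [-0.5, 1.9, 1.8]
grip_width: 0.0138
finger_force: 58.4
```

Run:
```python
from h import *
fx=np.load('fx.npy')
p,R=tgt(fx,2.34,.04,.062,0);p0,rv,s=rel(R);print(p0,R.T@(p0-p),s['force'],s['ft_torque'])
g=[W(fx,grip(2.34,f,.062)) for f in np.arange(.04,1.7,.15)]
print(np.diff(g,axis=0).round(4))
```

```text
[ 0.58868867 -0.0986827   0.10919719] [0.00168756 0.00016502 0.03614269] [-0.49816748  1.88929946  1.83959573] [0.30712704 0.54959232 0.10547317]
[[-0.0064  0.0012  0.0066]
 [-0.0069  0.0022  0.0058]
 [-0.0073  0.0031  0.0048]
 [-0.0075  0.004   0.0038]
 [-0.0075  0.0048  0.0027]
 [-0.0073  0.0055  0.0015]
 [-0.007   0.0061  0.0002]
 [-0.0065  0.0065 -0.001 ]
 [-0.0059  0.0068 -0.0022]
 [-0.0051  0.007  -0.0034]
 [-0.0043  0.0069 -0.0045]]
```

Gripped. I'll swing it out along the arc in small steps.

Request:
{"fn": "play_rows", "kwargs": {"deltas": [{"travel":[-0.0064,0.0012,0.0066],"dr":[0,0,0]},{"travel":[0,0,0],"dr":[0,0,0]}]}}

```text
time_s: 6.75
ee_pos: [0.5816, -0.0968, 0.1155]
ee_rot: [0.321, 0.393, 0.853, 0.124]
force: [3.0, 2.7, -3.6]
grip_width: 0.0135
finger_force: 59.1
```

Request:
{"fn": "play_rows", "kwargs": {"deltas": [{"travel":[-0.0069,0.0022,0.0058],"dr":[0,0,0]},{"travel":[0,0,0],"dr":[0,0,0]}]}}

```text
time_s: 6.92
ee_pos: [0.5743, -0.0941, 0.1209]
ee_rot: [0.32, 0.393, 0.853, 0.124]
force: [2.6, 3.4, -4.5]
grip_width: 0.0137
finger_force: 59.1
```

```bash
cat > st.py <<'E'
from h import *
fx=np.load('fx.npy')
p,R=tgt(fx,2.34,.04,.062,0);p0,rv,s=rel(R)
B=Rz(fx[2])@np.c_[arm(2.34),np.cross(N,arm(2.34)),N]
print('pos(a,b,N) rel pivot',(B.T@(p0+.036*B[:,2]-W(fx,pivot(2.34)))).round(4),'F(a,b,N)',(B.T@s['force']).round(1),'M',(B.T@s['ft_torque']).round(2),s['grip_width'])
for n,c in(('scene',(288,250)),('top',(342,245))):
    f=optics.grab_frame(n);h=cv2.cvtColor(f['pixels'],cv2.COLOR_RGB2HSV)
    m=cv2.inRange(h,(6,170,70),(18,255,255));r=cv2.inRange(h,(0,170,90),(5,255,255))
    ys,xs=np.nonzero(m[c[1]-37:c[1]+38,c[0]-35:c[0]+35]);u=proj(f,W(fx,port(2))).astype(int);ry,rx=np.nonzero(r[u[1]-30:u[1]+30,u[0]-30:u[0]+30])
    print(n,len(xs),xs.mean()+c[0]-35,ys.mean()+c[1]-37,'port',len(rx),rx.mean()+u[0]-30,ry.mean()+u[1]-30)
E
python3 st.py
```

```text
pos(a,b,N) rel pivot [-0.0551 -0.0001  0.0207] F(a,b,N) [ 3.3 -1.7 -5. ] M [ 0.02 -0.74  0.02] 0.013726640097531734
scene 33 288.27272727272725 255.6969696969697 port 40 408.075 269.875
top 17 346.8235294117647 243.1764705882353 port 42 248.57142857142856 216.3095238095238
```

Request:
{"fn": "play_rows", "kwargs": {"deltas": [{"travel":[-0.0073,0.0031,0.0048],"dr":[0,0,0]},{"travel":[0,0,0],"dr":[0,0,0]},{"travel":[-0.0075,0.004,0.0038],"dr":[0,0,0]},{"travel":[0,0,0],"dr":[0,0,0]}]}}

```text
time_s: 7.35
ee_pos: [0.5587, -0.086, 0.1286]
ee_rot: [0.319, 0.392, 0.854, 0.125]
force: [1.5, 6.0, -6.0]
grip_width: 0.0133
finger_force: 59.3
```

Request:
{"fn": "play_rows", "kwargs": {"deltas": [{"travel":[-0.0075,0.0048,0.0027],"dr":[0,0,0]},{"travel":[0,0,0],"dr":[0,0,0]},{"travel":[-0.0073,0.0055,0.0015],"dr":[0,0,0]},{"travel":[0,0,0],"dr":[0,0,0]}]}}

```text
time_s: 7.68
ee_pos: [0.5445, -0.0765, 0.1332]
ee_rot: [0.32, 0.393, 0.853, 0.124]
force: [3.0, 4.2, -7.0]
grip_width: 0.0133
finger_force: 58.6
```

```bash
python3 st.py
```

```text
pos(a,b,N) rel pivot [-0.0328  0.0003  0.05  ] F(a,b,N) [ 4.8 -1.3 -7.1] M [ 0.08 -1.24  0.08] 0.013268265686786412
scene 64 289.46875 248.125 port 39 408.05128205128204 269.6923076923077
top 16 341.5 250.125 port 42 248.6190476190476 216.28571428571428
```

Request:
{"fn": "play_rows", "kwargs": {"deltas": [{"travel":[-0.007,0.0061,0.0002],"dr":[0,0,0]},{"travel":[0,0,0],"dr":[0,0,0]},{"travel":[-0.0065,0.0065,-0.001],"dr":[0,0,0]},{"travel":[0,0,0],"dr":[0,0,0]}]}}

```text
time_s: 8.12
ee_pos: [0.5314, -0.0647, 0.1325]
ee_rot: [0.32, 0.393, 0.853, 0.124]
force: [6.0, 3.0, -9.1]
grip_width: 0.0112
finger_force: 59.2
```

Request:
{"fn": "play_rows", "kwargs": {"deltas": [{"travel":[-0.0059,0.0068,-0.0022],"dr":[0,0,0]},{"travel":[0,0,0],"dr":[0,0,0]},{"travel":[-0.0051,0.007,-0.0034],"dr":[0,0,0]},{"travel":[0,0,0],"dr":[0,0,0]}]}}

```text
time_s: 8.45
ee_pos: [0.5199, -0.0511, 0.1269]
ee_rot: [0.321, 0.393, 0.853, 0.123]
force: [-0.6, -0.5, -0.7]
grip_width: 0.0002
finger_force: 0.0
```

```bash
python3 st.py
```

```text
pos(a,b,N) rel pivot [0.001  0.001  0.0619] F(a,b,N) [ 0.2  1.  -0.2] M [ 0.5  -0.44  0.03] 0.00020505930438272606
scene 105 291.18095238095236 243.9238095238095 port 40 408.1 269.825
top 41 335.8536585365854 252.85365853658539 port 41 248.53658536585368 216.3170731707317
```

The sleeve slipped out near the end of the swing. I'll back off along the crank axis and measure the fold.

Request:
{"fn": "play_rows", "kwargs": {"deltas": [{"travel":[-0.0128,0.0008,0.0153],"dr":[0,0,0]},{"travel":[-0.0193,0.0012,0.023],"dr":[0,0,0]},{"travel":[-0.0193,0.0012,0.023],"dr":[0,0,0]},{"travel":[-0.0193,0.0012,0.023],"dr":[0,0,0]},{"travel":[0,0,0],"dr":[0,0,0]}], "jaw": 0.1}}

```text
time_s: 8.97
ee_pos: [0.4502, -0.048, 0.2174]
ee_rot: [0.325, 0.392, 0.852, 0.123]
force: [0.5, 0.1, 0.1]
grip_width: 0.0472
finger_force: 0.0
```

```bash
cat > fit.py <<'E'
from h import *
import sys
fx=np.load('fx.npy');phi0,f0=float(sys.argv[1]),float(sys.argv[2])
O=[]
for n in('scene','top'):
    p=optics.grab_frame(n);h=cv2.cvtColor(p['pixels'],cv2.COLOR_RGB2HSV);u=proj(p,W(fx,grip(phi0,f0,.045))).astype(int)
    m=cv2.inRange(h,(6,150,60),(18,255,255));M=np.zeros_like(m);M[u[1]-16:u[1]+16,u[0]-16:u[0]+16]=1
    k,lab,stt,cen=cv2.connectedComponentsWithStats(m*M);j=1+np.argmax(stt[1:,4]);ys,xs=np.nonzero(lab==j)
    c=np.array([xs.mean(),ys.mean()]);w,v=np.linalg.eigh(np.cov(xs,ys));ax=v[:,1];L=np.sqrt(12*w[1]);O.append((p,c,ax,L,n))
    r=cv2.inRange(h,(0,170,90),(5,255,255));g=proj(p,W(fx,port(phi0))).astype(int);M[:]=0;M[g[1]-16:g[1]+16,g[0]-16:g[0]+16]=1
    ry,rx=np.nonzero(r*M);print(n,'orange',len(xs),c.round(1),ax.round(2),L.round(1),'port',len(rx),rx.mean().round(1) if len(rx) else 0,ry.mean().round(1) if len(rx) else 0)
X=tri([O[0][0],O[1][0]],[O[0][1],O[1][1]]);B=Rz(fx[2])@np.c_[U,Y,N];print('centre (U,Y,N) from hub',(B.T@(X-W(fx,H))).round(4))
def e(q):
    r=[]
    for p,c,ax,L,n in O:
        a=proj(p,W(fx,grip(q[0],q[1],.077)));b=proj(p,W(fx,grip(q[0],q[1],.013)));mid=proj(p,W(fx,grip(q[0],q[1],.045)));d=(a-b)/2
        s=np.sign(d@ax);r+=list(mid-c)+list(.5*(d-s*ax*L/2))
    return np.array(r)
r=least_squares(e,[phi0,f0],loss='soft_l1');print('phi,fold',r.x.round(3),e(r.x).round(1))
E
python3 fit.py 2.34 1.2
```

```text
scene orange 129 [291.3 243.8] [0.46 0.89] 21.8 port 39 408.2 269.6
top orange 47 [336.2 253.1] [-0.8 -0.6] 10.0 port 38 248.6 216.4
centre (U,Y,N) from hub [-0.0193  0.0224  0.0603]
phi,fold [2.276 1.109] [-0.5 -0.  -0.1  0.  -0.7 -0.  -0.1 -0.2]
```

The fold is now about 1.11 rad and the crank hasn't moved, since the port pixels are unchanged. I'll push the handle the rest of the way with shut fingers from the hub side.

```bash
cat > go.py <<'E'
from h import *
import sys
phi=float(sys.argv[1]);fx=np.load('fx.npy')
B=Rz(fx[2])@np.c_[arm(phi),np.cross(N,arm(phi)),N];pv=W(fx,pivot(phi))
p,R=tgt(fx,phi,.04,.062,0);p0,rv,s=rel(R)
print('now a,b,N mm',(B.T@(p0-pv)*1e3).round(1),'F abN',(B.T@s['force']).round(1),'M',(B.T@s['ft_torque']).round(2),'rv',rv.round(3),'w',round(s['grip_width'],4))
prev=p0
for t in sys.argv[2:]:
    q=pv+B@(np.array(eval(t))/1e3);print(t,'delta',(q-prev).round(4));prev=q
E
python3 go.py 2.31 "(-64,0,105)" "(-64,0,24)" "(-50,0,24)" "(-15,0,24)"
```

```text
now a,b,N mm [ -3.1   0.5 137.1] F abN [-0.6  0.4 -0.1] M [ 0.43 -0.44 -0.02] rv [ 0.025  0.009 -0.021] w 0.0472
(-64,0,105) delta [ 0.0495 -0.0478  0.002 ]
(-64,0,24) delta [ 0.052  -0.0032 -0.062 ]
(-50,0,24) delta [-0.0066  0.0108 -0.0061]
(-15,0,24) delta [-0.0164  0.0269 -0.0152]
```

Request:
{"fn": "play_rows", "kwargs": {"deltas": [{"travel":[0.0165,-0.0159,0.0007],"dr":[0.025,0.009,-0.021]},{"travel":[0.0165,-0.0159,0.0007],"dr":[0,0,0]},{"travel":[0.0165,-0.0159,0.0007],"dr":[0,0,0]},{"travel":[0,0,0],"dr":[0,0,0]},{"travel":[0,0,0],"dr":[0,0,0]}], "jaw": -1}}

```text
time_s: 9.48
ee_pos: [0.5004, -0.0958, 0.2122]
ee_rot: [0.312, 0.407, 0.849, 0.129]
force: [0.0, 1.1, 0.4]
grip_width: 0.0
finger_force: 0.0
```

Request:
{"fn": "play_rows", "kwargs": {"deltas": [{"travel":[0.013,-0.0008,-0.0155],"dr":[0,0,0]},{"travel":[0.013,-0.0008,-0.0155],"dr":[0,0,0]},{"travel":[0.013,-0.0008,-0.0155],"dr":[0,0,0]},{"travel":[0.013,-0.0008,-0.0155],"dr":[0,0,0]},{"travel":[0,0,0],"dr":[0,0,0]}]}}

```text
time_s: 9.9
ee_pos: [0.551, -0.0969, 0.1478]
ee_rot: [0.311, 0.407, 0.849, 0.129]
force: [-0.3, -0.4, 0.3]
grip_width: 0.0
finger_force: 0.0
```

```bash
python3 go.py 2.31 "(-64,0,24)" "(-35,0,24)" "(-25,0,24)" "(-15,0,24)"
```

```text
now a,b,N mm [-57.9   2.9  20.2] F abN [-0.3  0.3  0.4] M [ 0.51 -0.4   0.01] rv [-0.006 -0.011 -0.002] w 0.0
(-64,0,24) delta [ 0.0021 -0.0027  0.0069]
(-35,0,24) delta [-0.0136  0.0223 -0.0126]
(-25,0,24) delta [-0.0047  0.0077 -0.0043]
(-15,0,24) delta [-0.0047  0.0077 -0.0043]
```

Request:
{"fn": "play_rows", "kwargs": {"deltas": [{"travel":[-0.0057,0.0098,-0.0029],"dr":[0,0,0]},{"travel":[-0.0057,0.0098,-0.0029],"dr":[0,0,0]},{"travel":[-0.0024,0.0038,-0.0022],"dr":[0,0,0]},{"travel":[0,0,0],"dr":[0,0,0]}]}}

```text
time_s: 10.23
ee_pos: [0.5364, -0.073, 0.1439]
ee_rot: [0.313, 0.406, 0.849, 0.129]
force: [0.6, -0.1, 0.6]
grip_width: -0.0001
finger_force: 0.0
```

Request:
{"fn": "play_rows", "kwargs": {"deltas": [{"travel":[-0.0024,0.0038,-0.0022],"dr":[0,0,0]},{"travel":[0,0,0],"dr":[0,0,0]},{"travel":[-0.0012,0.0019,-0.0011],"dr":[0,0,0]},{"travel":[0,0,0],"dr":[0,0,0]}]}}

```text
time_s: 10.57
ee_pos: [0.5346, -0.0691, 0.1411]
ee_rot: [0.314, 0.406, 0.848, 0.129]
force: [0.4, -1.2, 1.5]
grip_width: -0.0005
finger_force: 0.8
```

```bash
python3 go.py 2.31 "(-19,0,24)";python3 fit.py 2.31 1.45
```

```text
now a,b,N mm [-25.9  -1.6  26.6] F abN [-1.8 -0.2  0.8] M [ 0.48 -0.14 -0.02] rv [-0.004 -0.005 -0.001] w -0.0005
(-19,0,24) delta [-0.0025  0.0042 -0.0058]
scene orange 92 [295.8 243.7] [0.05 1.  ] 19.7 port 41 408.0 269.9
top orange 16 [332.5 251.9] [1. 0.] 5.7 port 42 248.5 216.5
centre (U,Y,N) from hub [-0.0158  0.034   0.0596]
phi,fold [1.948 1.266] [-0.7 -1.1 -2.1 -0.5 -0.4 -0.1  0.1  2.2]
```

Request:
{"fn": "play_rows", "kwargs": {"deltas": [{"travel":[-0.0019,0.0031,-0.0027],"dr":[0,0,0]},{"travel":[0,0,0],"dr":[0,0,0]}]}}

```text
time_s: 10.83
ee_pos: [0.5322, -0.0658, 0.1376]
ee_rot: [0.313, 0.407, 0.848, 0.129]
force: [-0.1, -0.7, 2.2]
grip_width: -0.0002
finger_force: 1.1
```

Request:
{"fn": "play_rows", "kwargs": {"deltas": [{"travel":[-0.0012,0.0019,-0.0015],"dr":[0,0,0]},{"travel":[0,0,0],"dr":[0,0,0]}]}}

```text
time_s: 11.0
ee_pos: [0.5323, -0.0652, 0.1374]
ee_rot: [0.315, 0.407, 0.848, 0.128]
force: [-0.4, -3.0, 4.7]
grip_width: 0.0002
finger_force: 2.2
```

Request:
{"fn": "play_rows", "kwargs": {"deltas": [{"travel":[-0.0009,0.0015,-0.0009],"dr":[0,0,0]},{"travel":[0,0,0],"dr":[0,0,0]}]}}

```text
time_s: 11.17
ee_pos: [0.5325, -0.0646, 0.1376]
ee_rot: [0.316, 0.406, 0.848, 0.128]
force: [0.3, -6.1, 6.4]
grip_width: 0.0003
finger_force: 3.5
```

```bash
python3 go.py 2.31 "(-15,0,24)"
```

```text
now a,b,N mm [-20.   -1.6  25.5] F abN [-7.6  0.7  4.4] M [0.57 0.99 0.05] rv [ 0.    -0.002  0.001] w 0.0003
(-15,0,24) delta [-0.0024  0.0028 -0.0041]
```

The force is rising with no further motion at the expected stop position. One firm push, then I'll back off, lift and measure.

Request:
{"fn": "play_rows", "kwargs": {"deltas": [{"travel":[-0.0014,0.0022,-0.0013],"dr":[0,0,0]},{"travel":[0,0,0],"dr":[0,0,0]},{"travel":[0,0,0],"dr":[0,0,0]}]}}

```text
time_s: 11.42
ee_pos: [0.5327, -0.0638, 0.1378]
ee_rot: [0.318, 0.406, 0.847, 0.127]
force: [1.4, -8.2, 8.0]
grip_width: 0.0
finger_force: 5.2
```

Request:
{"fn": "play_rows", "kwargs": {"deltas": [{"travel":[0.0071,-0.0115,0.0065],"dr":[0,0,0]},{"travel":[0.0071,-0.0115,0.0065],"dr":[0,0,0]},{"travel":[-0.0193,0.0012,0.023],"dr":[0,0,0]},{"travel":[-0.0193,0.0012,0.023],"dr":[0,0,0]},{"travel":[-0.0193,0.0012,0.023],"dr":[0,0,0]}]}}

```text
time_s: 11.83
ee_pos: [0.4835, -0.0786, 0.2148]
ee_rot: [0.311, 0.407, 0.849, 0.13]
force: [0.3, -1.3, 0.2]
grip_width: -0.0002
finger_force: 0.0
```

Request:
{"fn": "play_rows", "kwargs": {"deltas": [{"travel":[-0.0128,0.0008,0.0153],"dr":[0,0,0]},{"travel":[0,0,0],"dr":[0,0,0]}], "jaw": 0.1}}

```text
time_s: 12.0
ee_pos: [0.4718, -0.0787, 0.2338]
ee_rot: [0.315, 0.406, 0.848, 0.129]
force: [0.5, -0.2, 0.4]
grip_width: 0.0234
finger_force: 0.0
```

```bash
python3 fit.py 2.31 1.5; python3 go.py 2.31 "(0,0,100)" "(0,0,30)"
```

```text
scene orange 127 [295.8 240.3] [0.11 0.99] 22.6 port 40 408.1 269.7
top orange 64 [332.3 256.5] [0.05 1.  ] 12.4 port 42 248.5 216.5
centre (U,Y,N) from hub [-0.0287  0.0347  0.0664]
phi,fold [2.282 1.505] [-0.4  0.4 -0.4 -0.2 -1.   0.2  0.1 -0.5]
now a,b,N mm [-43.8  -0.9 135.5] F abN [-0.5  1.1  0. ] M [ 0.49 -0.45  0.02] rv [-0.004 -0.005 -0.001] w 0.0381
(0,0,100) delta [ 0.0017  0.0317 -0.0466]
(0,0,30) delta [ 0.0449 -0.0028 -0.0536]
```

The handle is out at about 1.5 to 1.57, within measurement error of the stop, and the crank is still at its start angle. Now I'll come down along the axis over the upright handle and grip.

Request:
{"fn": "play_rows", "kwargs": {"deltas": [{"travel":[0.001,0.0155,-0.0233],"dr":[0,0,0]},{"travel":[0.001,0.0155,-0.0233],"dr":[0,0,0]},{"travel":[0,0,0],"dr":[0,0,0]},{"travel":[0,0,0],"dr":[0,0,0]}]}}

```text
time_s: 12.43
ee_pos: [0.4729, -0.0463, 0.1818]
ee_rot: [0.31, 0.406, 0.85, 0.129]
force: [0.5, 0.2, 0.1]
grip_width: 0.0469
finger_force: 0.0
```

```bash
python3 go.py 2.29 "(-1,0,55)" "(-1,0,14)"
```

```text
now a,b,N mm [ 3.   3.  98.3] F abN [-0.1 -0.5 -0.2] M [ 0.48 -0.37 -0.  ] rv [ 0.006 -0.013 -0.019] w 0.0469
(-1,0,55) delta [ 0.0314 -0.003  -0.0301]
(-1,0,14) delta [ 0.0263 -0.0016 -0.0314]
```

Request:
{"fn": "play_rows", "kwargs": {"deltas": [{"travel":[0.0045,-0.0005,0.003],"dr":[0,0,0]},{"travel":[0.0135,-0.0012,-0.0165],"dr":[0,0,0]},{"travel":[0.0135,-0.0012,-0.0165],"dr":[0,0,0]},{"travel":[0,0,0],"dr":[0,0,0]}]}}

```text
time_s: 12.77
ee_pos: [0.5085, -0.0523, 0.1545]
ee_rot: [0.314, 0.407, 0.848, 0.129]
force: [-0.3, -0.1, -0.8]
grip_width: 0.0468
finger_force: 0.0
```

```bash
python3 go.py 2.29 "(-1,0,14)"
```

```text
now a,b,N mm [-6.5 -2.1 54.3] F abN [ 0.4  0.7 -0.4] M [ 0.49 -0.44 -0.02] rv [ 0.009 -0.007 -0.016] w 0.0468
(-1,0,14) delta [ 0.0221  0.0014 -0.0342]
```

Request:
{"fn": "play_rows", "kwargs": {"deltas": [{"travel":[0.0074,0.0005,-0.0114],"dr":[0,0,0]},{"travel":[0.0074,0.0005,-0.0114],"dr":[0,0,0]},{"travel":[0.0074,0.0005,-0.0114],"dr":[0,0,0]},{"travel":[0,0,0],"dr":[0,0,0]}]}}

```text
time_s: 13.1
ee_pos: [0.5294, -0.0502, 0.1207]
ee_rot: [0.314, 0.407, 0.848, 0.129]
force: [-0.4, -0.2, 0.8]
grip_width: 0.047
finger_force: 0.0
```

Request:
{"fn": "play_rows", "kwargs": {"deltas": [{"travel":[0,0,0],"dr":[0,0,0]},{"travel":[0,0,0],"dr":[0,0,0]},{"travel":[0,0,0],"dr":[0,0,0]},{"travel":[0,0,0],"dr":[0,0,0]}], "jaw": -1}}

```text
time_s: 13.43
ee_pos: [0.528, -0.0501, 0.1217]
ee_rot: [0.314, 0.407, 0.848, 0.128]
force: [-4.5, -2.1, 4.6]
grip_width: 0.0144
finger_force: 58.3
```

```bash
python3 go.py 2.29 "(-1,0,14)"; python3 fit.py 2.29 1.5
python3 - <<'E'
from h import *
fx=np.load('fx.npy');r=.0525
g=[W(fx,H+r*arm(2.27-.115*k)) for k in range(0,21)]
print((np.diff(g,axis=0)*1e3).round(1).tolist())
E
```

```text
now a,b,N mm [ 0.2  0.5 16.8] F abN [-1.5  1.9  6.3] M [ 1.04 -0.25  0.06] rv [ 0.01  -0.006 -0.015] w 0.0144
(-1,0,14) delta [ 0.0026 -0.0007 -0.0014]
scene orange 87 [295.9 243. ] [0.25 0.97] 22.5 port 40 408.0 269.8
top orange 42 [332.7 255.7] [0.12 0.99] 15.1 port 39 248.7 216.2
centre (U,Y,N) from hub [-0.03    0.0337  0.059 ]
phi,fold [2.214 1.417] [-0.9 -1.7 -0.  -0.3 -1.  -0.3  0.2 -1.4]
[[3.9, 3.4, 3.1], [4.2, 2.8, 3.4], [4.4, 2.1, 3.6], [4.5, 1.5, 3.7], [4.6, 0.8, 3.8], [4.6, 0.1, 3.9], [4.6, -0.6, 3.9], [4.5, -1.3, 3.8], [4.3, -1.9, 3.7], [4.1, -2.6, 3.6], [3.8, -3.2, 3.4], [3.5, -3.7, 3.1], [3.2, -4.3, 2.9], [2.8, -4.7, 2.6], [2.3, -5.1, 2.2], [1.8, -5.5, 1.8], [1.3, -5.7, 1.4], [0.8, -5.9, 1.0], [0.3, -6.0, 0.6], [-0.2, -6.0, 0.1]]
```

The sleeve is gripped, so I'll crank clockwise.

Request:
{"fn": "play_rows", "kwargs": {"deltas": [{"travel":[-0.001,0.0013,-0.0008],"dr":[0,0,0]},{"travel":[0.0039,0.0034,0.0031],"dr":[0,0,0]},{"travel":[0.0042,0.0028,0.0034],"dr":[0,0,0]},{"travel":[0.0044,0.0021,0.0036],"dr":[0,0,0]},{"travel":[0,0,0],"dr":[0,0,0]}]}}

```text
time_s: 13.95
ee_pos: [0.5408, -0.0411, 0.132]
ee_rot: [0.315, 0.407, 0.848, 0.128]
force: [-3.1, -3.5, 4.2]
grip_width: 0.0145
finger_force: 58.6
```

```bash
python3 go.py 1.925 "(0,0,17)"; python3 fit.py 1.93 1.57
```

```text
now a,b,N mm [ 0.4 -0.1 16.8] F abN [-3.6  0.8  5.1] M [0.72 0.65 0.01] rv [ 0.245 -0.019 -0.295] w 0.0145
(0,0,17) delta [-0.0001 -0.0004  0.0002]
scene orange 89 [300.  243.6] [0.23 0.97] 23.3 port 41 406.7 273.7
top orange 41 [329.9 251.7] [0.13 0.99] 15.3 port 39 250.9 212.6
centre (U,Y,N) from hub [-0.0158  0.0435  0.0587]
phi,fold [1.818 1.465] [-1.1 -1.9  0.1 -0.3 -0.9 -0.4  0.1 -1.2]
```

Request:
{"fn": "play_rows", "kwargs": {"deltas": [{"travel":[0.0045,0.0015,0.0037],"dr":[0,0,0]},{"travel":[0.0046,0.0008,0.0038],"dr":[0,0,0]},{"travel":[0.0046,0.0001,0.0039],"dr":[0,0,0]},{"travel":[0.0046,-0.0006,0.0039],"dr":[0,0,0]},{"travel":[0,0,0],"dr":[0,0,0]}]}}

```text
time_s: 14.47
ee_pos: [0.5577, -0.0391, 0.146]
ee_rot: [0.314, 0.407, 0.848, 0.128]
force: [-8.0, -3.4, 4.0]
grip_width: 0.0148
finger_force: 59.0
```

Request:
{"fn": "play_rows", "kwargs": {"deltas": [{"travel":[0.0045,-0.0013,0.0038],"dr":[0,0,0]},{"travel":[0.0043,-0.0019,0.0037],"dr":[0,0,0]},{"travel":[0.0041,-0.0026,0.0036],"dr":[0,0,0]},{"travel":[0.0038,-0.0032,0.0034],"dr":[0,0,0]},{"travel":[0,0,0],"dr":[0,0,0]}]}}

```text
time_s: 14.88
ee_pos: [0.5738, -0.0473, 0.1599]
ee_rot: [0.313, 0.407, 0.848, 0.129]
force: [-7.1, -0.9, 4.5]
grip_width: 0.0145
finger_force: 59.1
```

```bash
python3 go.py 1.005 "(0,0,17)"; python3 fit.py 1.005 1.57
```

```text
now a,b,N mm [ 0.4  1.1 16.8] F abN [-2.5  1.4  7.9] M [ 0.77  0.89 -0.02] rv [ 0.83  -0.056 -1.003] w 0.0145
(0,0,17) delta [ 0.0003 -0.0009  0.0006]
scene orange 96 [299.1 246.5] [0.21 0.98] 25.1 port 36 400.1 280.4
top orange 37 [332.  239.4] [0.19 0.98] 14.6 port 39 258.2 206.4
centre (U,Y,N) from hub [0.0299 0.0391 0.0603]
phi,fold [0.877 1.576] [-1.4 -1.6  0.7 -0.2 -0.6  0.  -0.7 -0.9]
```

Request:
{"fn": "play_rows", "kwargs": {"deltas": [{"travel":[0.0035,-0.0037,0.0031],"dr":[0,0,0]},{"travel":[0.0032,-0.0043,0.0029],"dr":[0,0,0]},{"travel":[0.0028,-0.0047,0.0026],"dr":[0,0,0]},{"travel":[0,0,0],"dr":[0,0,0]}]}}

```text
time_s: 15.32
ee_pos: [0.5833, -0.0596, 0.1685]
ee_rot: [0.313, 0.407, 0.849, 0.129]
force: [-6.4, -0.4, 4.0]
grip_width: 0.0143
finger_force: 58.9
```

Request:
{"fn": "play_rows", "kwargs": {"deltas": [{"travel":[0.0023,-0.0051,0.0022],"dr":[0,0,0]},{"travel":[0.0018,-0.0055,0.0018],"dr":[0,0,0]},{"travel":[0.0013,-0.0057,0.0014],"dr":[0,0,0]},{"travel":[0,0,0],"dr":[0,0,0]}]}}

```text
time_s: 15.65
ee_pos: [0.5888, -0.0757, 0.1738]
ee_rot: [0.313, 0.406, 0.849, 0.13]
force: [-5.4, 0.3, 3.2]
grip_width: 0.0144
finger_force: 58.9
```

```bash
python3 go.py 0.3 "(0,0,17)"; python3 fit.py 0.3 1.57
cat > port.py <<'E'
from h import *
fx=np.load('fx.npy');O=[]
for n in('scene','top'):
    p=optics.grab_frame(n);h=cv2.cvtColor(p['pixels'],cv2.COLOR_RGB2HSV)
    m=cv2.inRange(h,(0,150,70),(5,255,255))|cv2.inRange(h,(175,150,70),(180,255,255));g=proj(p,W(fx,port(.2))).astype(int);M=np.zeros_like(m);M[g[1]-20:g[1]+20,g[0]-20:g[0]+20]=1
    ys,xs=np.nonzero(m*M);O.append((p,np.array([xs.mean(),ys.mean()]),len(xs)))
    t=np.array([np.linalg.norm(proj(p,W(fx,port(2*th)+[-.004*np.cos(th),-.004*np.sin(th),0]))-O[-1][1]) for th in np.arange(-.5,1.3,.005)])
    print(n,len(xs),O[-1][1].round(1),'theta',(-.5+.005*t.argmin()).round(3),'err px',t.min().round(2),'target',proj(p,W(fx,port(0)-[.004,0,0])).round(1))
X=tri([O[0][0],O[1][0]],[O[0][1],O[1][1]]);x=Rz(fx[2]).T@(X-[fx[0],fx[1],0])-[.03,.245,0];print('port rel axis',x.round(4),'theta',np.arctan2(x[1],x[0]).round(3))
E
python3 port.py
```

```text
now a,b,N mm [ 0.3  0.8 16.7] F abN [-2.   0.5  6. ] M [0.34 0.96 0.03] rv [ 1.281 -0.079 -1.545] w 0.0144
(0,0,17) delta [-0.0003 -0.0009  0.0002]
scene orange 99 [288.6 249.8] [0.24 0.97] 25.7 port 32 392.1 283.6
top orange 34 [341.2 233.3] [0.23 0.97] 14.9 port 43 266.1 204.4
centre (U,Y,N) from hub [0.0524 0.012  0.0597]
phi,fold [0.222 1.714] [-1.  -1.7  1.   0.  -0.8 -0.  -0.9 -1.7]
scene 68 [391.1 284.3] theta 0.2 err px 4.46 target [387.1 289.8]
top 52 [266.  204.3] theta 0.12 err px 0.6 target [268.6 204.9]
port rel axis [0.0674 0.0077 0.1302] theta 0.113
```

Run:
```python
from h import *
fx=np.load('fx.npy');p=optics.grab_frame('top')
D=np.array([(248.6,216.3),(250.9,212.6),(258.2,206.4),(266.0,204.4)]);ph=np.array([2.30,1.923,1.027,.316])
def P(th,back=.004): return proj(p,W(fx,[.03+(.074-back)*np.cos(th),.245+(.074-back)*np.sin(th),.112]))
f1=lambda q:np.concatenate([P(a/2+q[0])+q[1:3]-d for a,d in zip(ph,D)])
r=least_squares(f1,[0,0,0]);print('offset th,bias',r.x.round(3),r.fun.round(2),'th now',(ph[-1]/2+r.x[0]).round(3))
f2=lambda q:np.concatenate([P(q[2+i])+q[:2]-d for i,d in enumerate(D)])
r2=least_squares(f2,np.r_[0,0,ph/2]);print('free',r2.x.round(3),r2.fun.round(2))
# probe / casting centre, subpixel, from the picture
for nm,X in(('probe tip',(.12,.245,.112)),('bore',(.03,.245,.15)),('disc',(.03,.245,.074))): print(nm,proj(p,W(fx,X)).round(2))
i=p['pixels'].astype(int);g=i.sum(2)
print('rows around probe');print(g[192:208,262:276])
```

```text
offset th,bias [ 0.013  0.748 -0.629] [ 0.13 -0.26  0.03  0.05  0.16  0.21 -0.33  0.01] th now 0.171
free [ 0.725 -0.714  1.18   0.976  0.53   0.155] [-0.05 -0.03 -0.01 -0.01  0.08  0.15 -0.01 -0.12]
probe tip [268.97 198.94]
bore [266.16 223.62]
disc [268.34 228.17]
rows around probe
[[316 286 207  96 131 290 437 505 527 487 416 301 160  87]
 [314 291 250 126 128 202 323 483 553 478 335 229 135  74]
 [307 325 276 181  82 114 275 525 672 533 267 132 100  99]
 [316 309 280 218  89  68 244 554 724 563 226  63  75  73]
 [310 316 306 260 165 101 264 579 718 561 216  64  97  92]
 [328 307 322 287 234 192 328 601 719 525 213  88 106 117]
 [315 307 316 315 288 269 357 565 608 435 193 136 131 127]
 [303 318 300 306 308 277 307 363 384 285 192 130 139 137]
 [305 320 304 323 298 268 273 263 266 235 167 140 116 125]
 [315 311 313 310 316 280 286 271 279 240 204 170 131 145]
 [315 317 341 330 324 309 292 281 264 252 238 218 170 165]
 [301 304 317 292 285 261 261 244 240 218 279 353 341 310]
 [242 260 241 256 251 242 233 233 200 224 371 575 632 598]
 [224 219 255 261 277 272 233 240 190 232 432 667 747 751]
 [202 245 267 324 339 311 292 249 206 175 333 586 734 749]
 [212 225 272 349 408 353 305 270 210 156 268 477 680 736]]
```

The port is about 0.16 rad from aligned, which is about 0.33 rad of crank. This is the last arc.

Request:
{"fn": "play_rows", "kwargs": {"deltas": [{"travel":[0.0008,-0.0059,0.001],"dr":[0,0,0]},{"travel":[0.0003,-0.006,0.0006],"dr":[0,0,0]},{"travel":[-0.0002,-0.0052,0.0001],"dr":[0,0,0]},{"travel":[0,0,0],"dr":[0,0,0]},{"travel":[0,0,0],"dr":[0,0,0]}]}}

```text
time_s: 16.32
ee_pos: [0.5896, -0.0926, 0.1754]
ee_rot: [0.313, 0.407, 0.849, 0.13]
force: [-4.7, -0.2, 2.1]
grip_width: 0.0148
finger_force: 58.9
```

```bash
python3 go.py 0 "(0,0,17)"; python3 fit.py 0 1.57; python3 port.py
cat > th.py <<'E'
from h import *
fx=np.load('fx.npy');C=[]
for k in range(3):
    p=optics.grab_frame('top');h=cv2.cvtColor(p['pixels'],cv2.COLOR_RGB2HSV)
    m=cv2.inRange(h,(0,170,90),(5,255,255));m[:190]=0;m[240:]=0;m[:,:240]=0;m[:,285:]=0
    ys,xs=np.nonzero(m);C.append((xs.mean(),ys.mean()))
c=np.mean(C,0)
P=lambda th:proj(p,W(fx,[.03+.07*np.cos(th),.245+.07*np.sin(th),.112]))+[.73,-.68]
r=least_squares(lambda q:P(q[0])-c,[0.]);print('c',c.round(2),'theta',r.x.round(3),r.fun.round(2))
E
python3 th.py
```

```text
now a,b,N mm [ 0.2 -1.1 16.7] F abN [-2.2 -0.5  4.7] M [0.13 1.04 0.  ] rv [ 1.473 -0.089 -1.775] w 0.0148
(0,0,17) delta [-0.0003  0.0012  0.0001]
scene orange 101 [281.8 251. ] [0.26 0.97] 25.8 port 27 387.4 284.3
top orange 32 [346.9 232.9] [0.25 0.97] 14.3 port 42 269.5 204.4
centre (U,Y,N) from hub [ 0.0543 -0.0049  0.0591]
phi,fold [-0.073  1.746] [-1.  -1.8  0.8  0.1 -1.  -0.2 -0.6 -1.7]
scene 66 [387.1 284.8] theta 0.03 err px 4.89 target [387.1 289.8]
top 52 [269.5 204.3] theta -0.04 err px 0.69 target [268.6 204.9]
port rel axis [ 0.0679 -0.0032  0.1313] theta -0.048
c [269.5  204.36] theta [-0.008] [ 0.01 -0.14]
```

Request:
{"fn": "play_rows", "kwargs": {"deltas": [{"travel":[0,0,0],"dr":[0,0,0]},{"travel":[0,0,0],"dr":[0,0,0]},{"travel":[0,0,0],"dr":[0,0,0]},{"travel":[0,0,0],"dr":[0,0,0]}], "jaw": 0}}

```text
time_s: 17.0
ee_pos: [0.591, -0.0932, 0.176]
ee_rot: [0.314, 0.406, 0.848, 0.129]
force: [-0.4, -0.1, 0.8]
grip_width: 0.0427
finger_force: 0.0
```

```bash
python3 go.py 0 "(0,0,17)"; python3 fit.py 0 1.57; python3 th.py
```

```text
now a,b,N mm [ 1.7 -1.6 16.3] F abN [ 0.2 -0.1  0.9] M [-0.07  0.66  0.03] rv [ 1.475 -0.09  -1.774] w 0.0427
(0,0,17) delta [-0.0016  0.0018 -0.0005]
scene orange 154 [282.2 248.2] [0.15 0.99] 25.7 port 25 387.8 284.3
top orange 43 [346.6 233.4] [0.18 0.98] 12.4 port 41 269.5 204.3
centre (U,Y,N) from hub [ 0.0569 -0.0033  0.0663]
phi,fold [-0.044  1.671] [-0.7  0.4  0.2  0.1 -1.3  0.3 -0.3 -0.9]
c [269.46 204.31] theta [-0.006] [ 0.   -0.09]
```

Released with no residual force, so I'll retract along the crank axis.

Request:
{"fn": "play_rows", "kwargs": {"deltas": [{"travel":[-0.0128,0.0008,0.0153],"dr":[0,0,0]},{"travel":[-0.0193,0.0012,0.023],"dr":[0,0,0]},{"travel":[-0.0193,0.0012,0.023],"dr":[0,0,0]},{"travel":[-0.0193,0.0012,0.023],"dr":[0,0,0]},{"travel":[-0.0193,0.0012,0.023],"dr":[0,0,0]}]}}

```text
time_s: 17.67
ee_pos: [0.4995, -0.0871, 0.2837]
ee_rot: [0.313, 0.406, 0.849, 0.129]
force: [0.7, 0.0, 0.5]
grip_width: 0.0428
finger_force: 0.0
```

Request:
{"fn": "play_rows", "kwargs": {"deltas": [{"travel":[-0.025,0.001,0.012],"dr":[0,0,0]},{"travel":[-0.025,0,0.01],"dr":[0,0,0]},{"travel":[0,0,0],"dr":[0,0,0]}]}}

```text
time_s: 17.92
ee_pos: [0.4486, -0.0865, 0.307]
ee_rot: [0.315, 0.407, 0.848, 0.129]
force: [-0.1, 0.1, -0.5]
grip_width: 0.043
finger_force: 0.0
```

```bash
python3 fit.py 0 1.57; python3 th.py
python3 - <<'E'
from h import *
a=optics.grab_frame('scene')['pixels'][195:335,215:425];b=optics.grab_frame('top')['pixels'][180:280,235:405]
a=cv2.resize(a,(780,520),interpolation=cv2.INTER_CUBIC)[:,:,::-1];b=cv2.resize(b,(510,300),interpolation=cv2.INTER_CUBIC)[:,:,::-1]
o=np.zeros((600,780,3),np.uint8);o[:300,:510]=b;o[300:,:450]=cv2.resize(a,(450,300));o[300:,460:760]=a[120:420,120:420];cv2.imwrite('pics/e.png',o)
E
```

```text
scene orange 155 [282.3 247.8] [0.12 0.99] 25.2 port 25 388.0 284.2
top orange 57 [345.9 233.5] [0.09 1.  ] 12.0 port 41 269.6 204.3
centre (U,Y,N) from hub [ 0.0566 -0.002   0.0671]
phi,fold [-0.028  1.653] [-0.5  0.7  0.  -0.  -0.9  0.4 -0.1 -0.8]
c [269.61 204.36] theta [-0.013] [ 0.01 -0.13]
```

View pics/e.png

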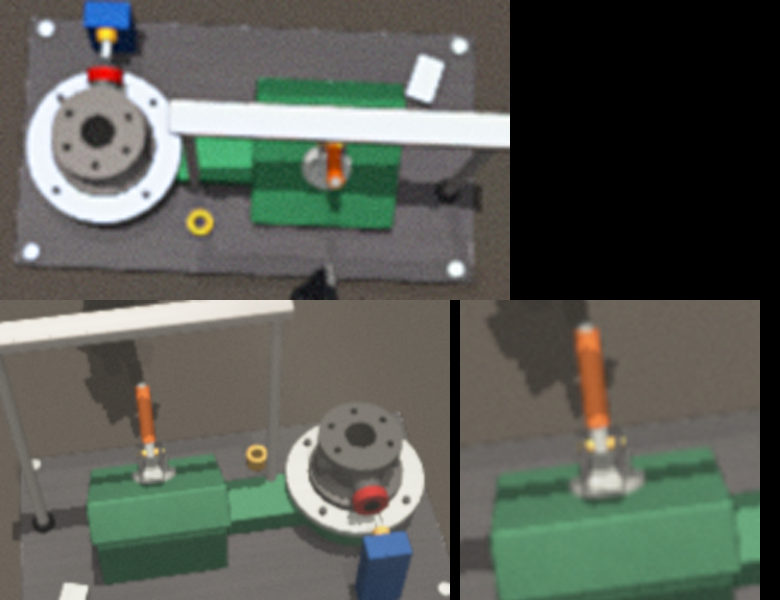

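The picture shows the red port facing the probe pin (top crop: port at 104,75, pin at 106,48). The handle stands square out and the gripper is clear of everything. The port-to-pin column offset is 0.35 px, against 0.37 px expected when aligned, so I'll hand in.

```bash
python3 -c "
from bench import manip; print(manip.hand_in())"
```

```text
the job is handed in; nothing more can be done
None
```

I folded the handle out to its stop, then cranked it clockwise until the red port pointed at the probe pin (within about 0.01 rad by the camera). I let go with the handle left out, touched nothing else that I could see, and handed the job in at about 18 s; no verdict came back.

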